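# Clamp the flow chip in the perfusion block

## Robot

A 6-joint arm with a two-finger parallel gripper is mounted at the origin on the work surface. World frame = base frame: x ahead of the robot, y to its left, z up, the work surface at z = 0. Lengths are in m, angles in degrees, forces in N, time in s.
With the tool pointing down it reaches from about 0.3 to 0.775 m from the base axis. Payload 14.6 kg.
Tool frame: the origin (TCP) lies on the centre line of the jaws, within the pads' length; the fingertips stand 17 mm ahead of it and the grasp point (between the pads) lies 2 mm behind it; z points along the fingers, x is the direction in which the jaws open and shut, and the axes are right-handed (so a half turn about z gives the same grasp; the last joint's range is limited). The gripper opens to 94 mm and grips with 3 to 60 N. Pads are 16 mm wide; open, the fingers measure 119 mm over their backs; the gripper's body (75 mm by 177 mm) begins 78 mm behind the grasp point.
Start: joints at [67.46, 17.183, 87.147, -0, 75.671, -3.816], TCP at [0.177, 0.521, 0.222] pointing down, gripper open.
Joint ranges: [-173.82, 173.82], [-45.26, 126.66], [13.44, 144.39], [-59.66, 239.66], [0, 175.72], [-146.38, 146.38]. Speed limits (degrees/s): [127.2, 127.2, 147.25, 180, 180, 180].

## Interface

Orientations are given as [roll, pitch, yaw] about the fixed x, y, z axes, in that order (R = Rz(yaw) Ry(pitch) Rx(roll)).
In Python, from station import arm gives the robot as it stands. The module is installed in compiled form; this text tells all that it offers.
- The arm moves only by the tool servo_tool, never from a script. Its argument "plan" is a list of rows, each an object of numbers: "fingers": the opening, from 0 (shut) to 1 (fully open); "tx", "ty", "tz": the shift along the world's x, y, z in mm; "twist": the turn about the world's z in rad. In form: [{"fingers": .., "tx": .., "ty": .., "tz": .., "twist": ..}, ...]. A call has exactly 8 rows; each row is the pose to reach, as a shift and turn from the pose commanded when the call began; what a row does not reach only later rows make up. A row lasts 1/10 s, in which the tool goes at most 50 mm and 8.59 degrees, less where a joint would pass 70% of its speed; a pose out of reach is approached as far as the arm can. A call with a gripper value outside its range is refused whole. The fingers move at their own pace and stop on an object; the grip force is fixed at half the most. Time passes only in rows, so rows that repeat a pose let the fingers close, or fill a call up. It gives the time, the measured TCP pose, the force and the opening at its end, in the units of the state.
- arm.observe(): the state, without advancing time (a new reading comes with each control period).
- arm.snapshot(name): name is "scene" or "top"; returns a dict with "image" (420x560x3 uint8, red, green, blue), "fx", "fy", "cx", "cy" (pixels), "k1" (the pictures are not rectified: a ray, as slopes to the right and down, at radius r is drawn at 1 + k1 r^2 times it, then the intrinsics apply), "position" and "attitude" of the camera in the world. Camera axes: x right, y up, looking along -z (the intrinsics and any distortion apply to the point x, -y, -z); pixel columns grow to the right and rows downward; lengths in m; the calibration is good to about 2 mm. A picture is of the moment at which its call begins. There is no depth.
- arm.finish_job(): hands the job in, once; it reports no verdict.
Trained networks look in the newest picture that a camera, given by its name, has taken for a name from the list of things; names that differ only in an ending like _2 or _b are one class to them, and where a whole thing is asked for, a point or a joint stands for the part that bears it (a point fixed in the world has none). Each returns a list of dicts, best first, with "p" (0 to 1); they miss things now and then, are a little off and sometimes report something else, mostly with a low value. They report only what shows in the picture. A call takes as long as a camera call. They do not tell look-alikes from the thing itself.
- arm.find_in(camera, name): "rect" ([centre column, centre row, width, height] in pixels, round what is visible of it).
- arm.landmark_of(camera, name): "position" ([column, row] in pixels: a listed point, or the origin of a listed thing).
The state is a dict: "t": time; "qpos": joint angles; "joint_velocities": joint speeds; "joint_torque": joint torques, N m; "tcp_pos": TCP position; "orientation": TCP orientation; "contact_force": force on the tool from outside, world axes, zero at the start; "ft_torque": the same for the moment, N m; "grip_width": finger opening in m.
Only numpy, scipy, OpenCV 4.12 (cv2) and the standard library are available. Lean on these libraries where they do the work, as an engineer would, in place of code of your own. Each camera call takes 0.05 s, during which the arm holds its last target. There are 200 camera calls.

## Task

One bay of the perfusion block holds the flow chip (the plate with two raised ports), the other only a plain blanking plate. Slide the port head of the chip's bay over the chip until it is fully home, then turn the clamp knob in front of that bay clockwise until it clicks past its detent and stays there by itself. Leave the other bay's head and knob as they are, the plates in their bays and the things around the block in place.

Things in the scene. Friction and masses are not known exactly. Their poses are not given: they have to be found in the camera images.
- manifold: Perfusion block, fixed: base plate x -90 to 140, y +-135, z 0 to 30 mm. Origin on the bench; its x points away from the robot, y left, z up. On its near part a grey panel, 30 degrees from level, faces up and towards the robot (-x): centre line x=-45, z=65 mm, upper edge x=-13, z=84. The knobs stand on it; behind it lie the left (+y) and right (-y) chip bay, and the sliding port heads
- bay_left (a point): Centre of the floor of the left chip bay, at (30, +70, 30) mm in the block; chips lie there between 4 mm high locators
- head_left_grip (a point): Middle of the grip tab of the left port head, a black slide 34 x 102 x 9 mm on rails at the left bay. Tab: 14 mm thick (block's y), 26 mm long (block's x), its top 13 mm above this point, the slide's upper face 17 mm below. Brass stubs (9 mm wide, 10 mm high) stand 26 mm to either side along y. At joint 0 the point is at (70, +70, 69) mm in the block
- head_left (a joint): Slide of the left port head, m: 0 fully back (away from the panel, bay open), 0.040 fully home at its stop over the bay, nearest the panel. Grows along the block's -x. Friction about 1.5 N, it stays where it is left
- knob_left_grip (a point): Grip point of the left clamp knob, on its axis, 37 mm out from the panel point (-45, +70, 65) mm of the block; the axis leans 30 degrees from vertical to the block's -x. Black disc 44 mm across with a grip bar 42 x 14 mm, from 23 mm below to 7 mm above this point. Frame turns with the knob: z out along the axis, x along the bar. At joint 0 the bar runs up the slope, white mark at the low end
- knob_left (a joint): Turn of the left clamp knob, rad, growing clockwise as seen looking down onto the panel: open rest 0, spring detent hardest near 0.4 (about 0.15 N m), crest at 0.65, clamped rest at 1.3, stop at 1.38. Let go before the crest it springs back, past it it springs on to the clamped rest
- bay_right (a point): Centre of the floor of the right chip bay, at (30, -70, 30) mm in the block; chips lie there between 4 mm high locators
- head_right_grip (a point): Middle of the grip tab of the right port head, a black slide 34 x 102 x 9 mm on rails at the right bay. Tab: 14 mm thick (block's y), 26 mm long (block's x), its top 13 mm above this point, the slide's upper face 17 mm below. Brass stubs (9 mm wide, 10 mm high) stand 26 mm to either side along y. At joint 0 the point is at (70, -70, 69) mm in the block
- head_right (a joint): Slide of the right port head, m: 0 fully back (away from the panel, bay open), 0.040 fully home at its stop over the bay, nearest the panel. Grows along the block's -x. Friction about 1.5 N, it stays where it is left
- knob_right_grip (a point): Grip point of the right clamp knob, on its axis, 37 mm out from the panel point (-45, -70, 65) mm of the block; the axis leans 30 degrees from vertical to the block's -x. Black disc 44 mm across with a grip bar 42 x 14 mm, from 23 mm below to 7 mm above this point. Frame turns with the knob: z out along the axis, x along the bar. At joint 0 the bar runs up the slope, white mark at the low end
- knob_right (a joint): Turn of the right clamp knob, rad, growing clockwise as seen looking down onto the panel: open rest 0, spring detent hardest near 0.4 (about 0.15 N m), crest at 0.65, clamped rest at 1.3, stop at 1.38. Let go before the crest it springs back, past it it springs on to the clamped rest
- chip: The flow chip: clear glass plate 25 (x) x 75 (y) x 5 mm with two raised round ports (11 mm across, 5 mm high) near its ends; loose, 25 g. Origin at the centre of its underside. It lies in one of the two bays, left or right
- blank: Blanking plate: plain flat grey plate 25 x 75 x 5 mm, no ports; origin at the centre of its underside. It lies in the other bay
- jar: Bystander: small jar 44 mm across, 65 mm high, upright on the bench left of the block; origin under its centre
- post_base: Bystander: short steel post, foot 32 mm across, 55 mm high, on the bench right of the block; origin under its centre
- driver: Bystander: screwdriver 150 mm long, 26 mm thick, lying on the bench beyond the block; origin under its middle
Not all that is in view belongs to the job. Several things have the shape of the chip; the one meant has the colours described above.

How it is judged:
By the outcome, as a careful person would: the job done as asked, in the order asked, and still so for the second after the job is handed in, with the robot touching nothing.
It also fails if it takes over 48 s, if anything falls off the work surface, if the arm or the gripper's body presses on something with over 40 N, if the wrist force passes 120 N, or if a joint passes its speed limit or range.

## Working session

There is one attempt and no reset: what is moved stays moved. The work goes in short steps, Python scripts to look and compute and a tool call to move; the robot and the scene stay as the last step left them, time stands still between calls to the robot, and variables do not carry over. Pictures are saved under pics/ and viewed, about 8 in all and at most 12, crops included, and the job is handed in when it is done.

Besides the shell and the picture viewer there is one more tool, called after "Emit:" as a command line: name --argument value ..., lists and objects as JSON in quotes. servo_tool: Moves the arm, as the interface text tells. Its arguments: {"type":"object","properties":{"plan":{"type":"array","items":{"type":"object","properties":{"fingers":{"type":"number"},"tx":{"type":"number"},"ty":{"type":"number"},"tz":{"type":"number"},"twist":{"type":"number"}}}}},"required":["plan"]}

```bash
mkdir -p pics; cat > h.py <<'E'
import numpy as np, cv2
from station import arm
from scipy.spatial.transform import Rotation as R
def save(s,n): cv2.imwrite('pics/'+n+'.png', s['image'][:,:,::-1])
def camR(s):
    a=np.array(s['attitude'],float)
    if a.shape==(3,3): return a
    return R.from_euler('xyz',a,degrees=True).as_matrix() if a.size==3 else None
def proj(s,P):
    p=(np.atleast_2d(P)-s['position'])@camR(s)
    x=p[:,0]/-p[:,2]; y=-p[:,1]/-p[:,2]; f=1+s['k1']*(x*x+y*y)
    return np.c_[s['cx']+s['fx']*x*f, s['cy']+s['fy']*y*f]
E
python3 - <<'E'
from h import *
print(arm.observe())
for c in ('scene','top'):
    s=arm.snapshot(c); save(s,c+'0'); print({k:v for k,v in s.items() if k!='image'})
    for n in ('manifold','bay_left','bay_right','head_left_grip','head_right_grip','knob_left_grip','knob_right_grip','chip','blank'):
        print(c,n,[(np.round(d['position'],1).tolist(),round(d['p'],2)) for d in arm.landmark_of(c,n)[:3]])
E
```

```text
{'t': 0.0, 'qpos': array([ 6.74611323e+01,  1.72153988e+01,  8.71801309e+01,  1.10613280e-03,
        7.56716054e+01, -3.81573146e+00]), 'joint_velocities': array([ 0.06525257, -0.09014885, -0.08603565,  0.07947947,  0.01072049,
        0.06592552]), 'joint_torque': array([ 2.74908211e-05, -5.31808627e+01, -3.52736020e+01,  7.08492519e-02,
        2.44693703e-02, -7.76912998e-05]), 'tcp_pos': array([0.17644913, 0.5206663 , 0.22188978]), 'orientation': array([-1.79994463e+02,  6.69149365e-02,  7.12765927e+01]), 'contact_force': array([-0.68212136, -0.57322124,  0.47125188]), 'ft_torque': array([0.01633468, 0.03723944, 0.0225489 ]), 'grip_width': 0.09396393910981522}
{'fx': 460.9508685747617, 'fy': 460.9508685747617, 'cx': 282.5583655698458, 'cy': 206.84381125686568, 'k1': 0.047071766859642004, 'position': array([ 1.27844326, -0.24438787,  0.68946171]), 'attitude': array([51.45479822, -0.75923084, 68.29376854])}
scene manifold [([252.9, 236.6], 0.6)]
scene bay_left [([285.4, 220.1], 0.59)]
scene bay_right [([232.8, 246.9], 0.77), ([232.2, 247.1], 0.27)]
scene head_left_grip [([296.9, 2
[... 352 characters left out ...]
': 407.79735338250737, 'cx': 275.8665644978788, 'cy': 205.54013711361623, 'k1': -0.06503830091534935, 'position': array([0.49152475, 0.05550428, 0.90909218]), 'attitude': array([  6.39237915,   0.33183344, -91.12129987])}
top manifold [([311.0, 224.1], 0.67)]
top bay_left [([286.8, 265.2], 0.73), ([277.5, 219.6], 0.59)]
top bay_right [([341.1, 200.4], 0.77)]
top head_left_grip [([272.9, 200.4], 0.57)]
top head_right_grip [([338.8, 184.1], 0.72)]
top knob_left_grip [([287.7, 263.8], 0.76)]
top knob_right_grip [([353.1, 243.2], 0.87), ([275.3, 215.8], 0.2)]
top chip [([205.7, 272.5], 0.95), ([283.4, 313.0], 0.86), ([274.8, 219.3], 0.68)]
top blank [([337.9, 201.6], 0.7), ([287.3, 260.6], 0.2)]
```

```bash
python3 - <<'E'
import cv2
a=cv2.imread('pics/top0.png'); b=cv2.imread('pics/scene0.png')
cv2.imwrite('pics/topc.png',cv2.resize(a[140:340,170:430],None,fx=3,fy=3,interpolation=cv2.INTER_CUBIC))
cv2.imwrite('pics/scenec.png',cv2.resize(b[120:320,150:410],None,fx=3,fy=3,interpolation=cv2.INTER_CUBIC))
E
```

```text
(no output)
```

View pics/topc.png

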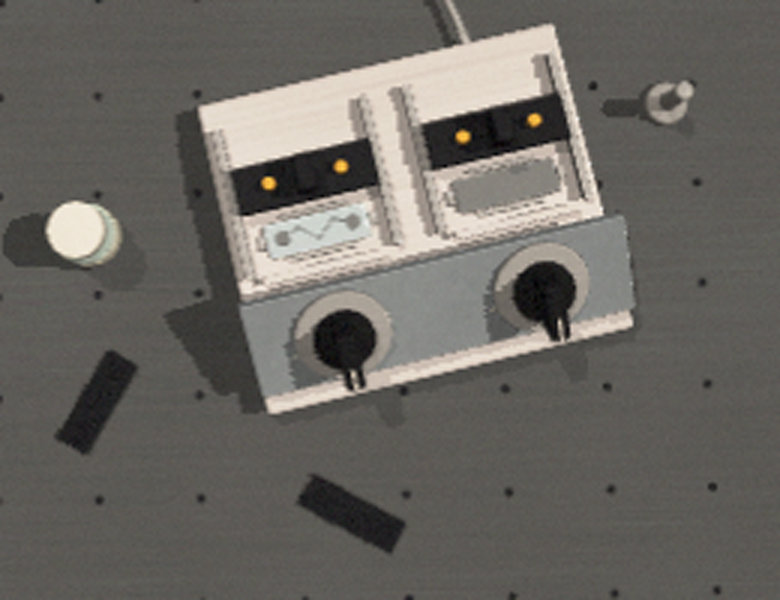

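View pics/scenec.png

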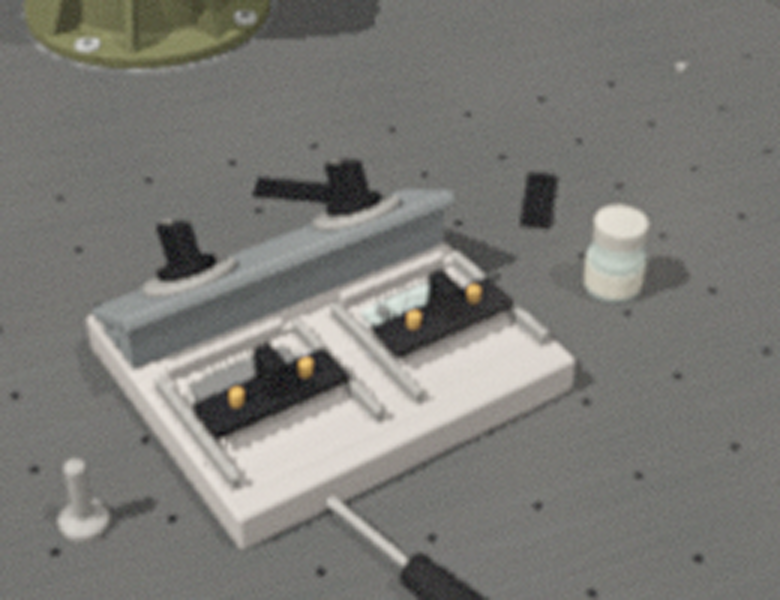

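View pics/top0.png

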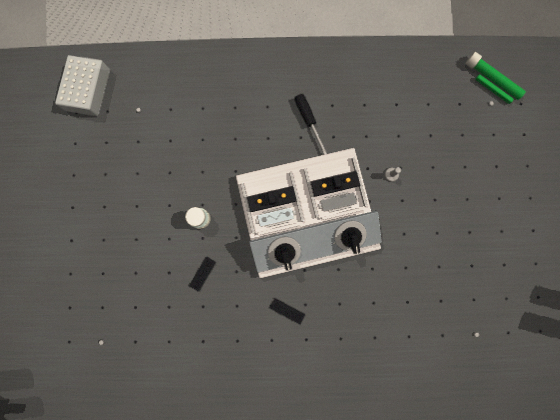

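```bash
cat > fit.py <<'E'
from h import *
from scipy.optimize import least_squares
T,S=arm.snapshot('top'),arm.snapshot('scene')
k=37e-3; kn=lambda y:(-45-37*.5,y,65+37*.866)
obs=[(T,(140,135,30),(200/3+170,105/3+140)),(T,(140,-135,30),(553/3+170,27/3+140)),(T,(-90,135,30),(268/3+170,412/3+140)),(T,(-90,-135,30),(633/3+170,325/3+140)),
(S,(140,135,30),(575/3+150,361/3+120)),(S,(140,-135,30),(240/3+150,516/3+120)),(S,(-90,-135,30),(90/3+150,320/3+120)),
(T,(-13,135,84),(241/3+170,305/3+140)),(T,(-13,-135,84),(625/3+170,216/3+140)),
(T,kn(70),(287.7,263.8)),(T,kn(-70),(353.1,243.2)),(S,kn(70),(261.9,175.4)),(S,kn(-70),(205.9,197.2)),
# stubs tops z=62
(T,(70,96,62),(269/3+170,183/3+140)),(T,(70,44,62),(341/3+170,166/3+140)),(T,(70,-44,62),(463/3+170,136/3+140)),(T,(70,-96,62),(535/3+170,119/3+140)),
(S,(70,96,62),(474/3+150,287/3+120)),(S,(70,44,62),(414/3+150,314/3+120)),(S,(70,-44,62),(305/3+150,360/3+120)),(S,(70,-96,62),(237/3+150,391/3+120)),
(S,(70,70,69),(296.9,216.9)),(T,(70,70,69),(272.9,200.4)),(S,(70,-70,69),(238.2,242.1)),(T,(70,-70,69),(338.8,184.1))]
def w(v,P):
    c,s=np.cos(v[2]),np.sin(v[2]);P=np.array(P)/1e3
    return np.array([v[0]+c*P[0]-s*P[1],v[1]+s*P[0]+c*P[1],P[2]])
def res(v): return np.array([proj(s,w(v,P))[0]-p for s,P,p in obs])
f=least_squares(lambda v:res(v).ravel(),[.5,0,.2],loss='soft_l1')
v=f.x; print(v,np.degrees(v[2]))
for (s,P,p),e in zip(obs,res(v)): print('T' if s is T else 'S',P,np.round(p,1),e.round(1))
for P in [(70,70,69),(30,70,69),(30,70,30),kn(70),(-45,70,65),kn(-70)]: print(P,w(v,P).round(4))
E
python3 fit.py
```

```text
[ 0.54943333 -0.01612946  0.21716956] 12.442899048136745
T (140, 135, 30) [236.7 175. ] [-1.2  1. ]
T (140, -135, 30) [354.3 149. ] [ 0.2 -1.3]
T (-90, 135, 30) [259.3 277.3] [0.3 2. ]
T (-90, -135, 30) [381.  248.3] [0.8 1. ]
S (140, 135, 30) [341.7 240.3] [-0.5 -1.6]
S (140, -135, 30) [230. 292.] [-1.1  1. ]
S (-90, -135, 30) [180.  226.7] [-2.6 -1.6]
T (-13, 135, 84) [250.3 241.7] [-0.7  2. ]
T (-13, -135, 84) [378.3 212. ] [0.4 0.4]
T (-63.5, 70, 97.042) [287.7 263.8] [-0.7 -3. ]
T (-63.5, -70, 97.042) [353.1 243.2] [2.4 0.8]
S (-63.5, 70, 97.042) [261.9 175.4] [1.5 0.8]
S (-63.5, -70, 97.042) [205.9 197.2] [ 1.3 -0.4]
T (70, 96, 62) [259.7 201. ] [-0.2 -0.2]
T (70, 44, 62) [283.7 195.3] [-0.1 -0.3]
T (70, -44, 62) [324.3 185.3] [-0.1 -0. ]
T (70, -96, 62) [348.3 179.7] [-0.2 -0.1]
S (70, 96, 62) [308.  215.7] [-0.7  0.2]
S (70, 44, 62) [288.  224.7] [-0.7 -0.1]
S (70, -44, 62) [251.7 240. ] [-0.6  0.4]
S (70, -96, 62) [229.  250.3] [-0.9  0. ]
S (70, 70, 69) [296.9 216.9] [0.6 0.7]
T (70, 70, 69) [272.9 200.4] [-1.4 -2.9]
S (70, -70, 69) [238.2 242.1] [1.4 0.6]
T (70, -70, 69) [338.8 184.1] [-2.1 -2.2]
(70, 70, 69) [0.6027 0.0673 0.069 ]
(30, 70, 69) [0.5636 0.0587 0.069 ]
(30, 70, 30) [0.5636 0.0587 0.03  ]
(-63.5, 70, 97.042) [0.4723 0.0385 0.097 ]
(-45, 70, 65) [0.4904 0.0425 0.065 ]
(-63.5, -70, 97.042) [ 0.5025 -0.0982  0.097 ]
```

The chip is in the left bay: pale glass with two ports at top (275,217). The plate at (338,202) is the grey blank. The black plates at (204,272) and (287,311) on the bench are look-alikes that don't match the colours. The crop confirms this, and the block fit agrees to about 1 px at the stubs, with yaw 12.4°. I'm moving above the left head's tab.

Emit:
servo_tool --plan '[{"fingers": 0.5, "tx": 26, "ty": -28, "tz": 0, "twist": 0.034}, {"fingers": 0.5, "tx": 53, "ty": -57, "tz": 0, "twist": 0.068}, {"fingers": 0.5, "tx": 80, "ty": -85, "tz": 0, "twist": 0.102}, {"fingers": 0.5, "tx": 106, "ty": -113, "tz": 0, "twist": 0.136}, {"fingers": 0.5, "tx": 133, "ty": -142, "tz": 0, "twist": 0.17}, {"fingers": 0.5, "tx": 160, "ty": -170, "tz": 0, "twist": 0.204}, {"fingers": 0.5, "tx": 186, "ty": -198, "tz": 0, "twist": 0.238}, {"fingers": 0.5, "tx": 213, "ty": -226, "tz": 0, "twist": 0.272}]'

```text
t: 1.9
tcp_pos: [0.3904, 0.2936, 0.2227]
orientation: [180.0, -0.0, 86.9]
contact_force: [0.6, 0.5, -0.2]
grip_width: 0.0471
```

Emit:
servo_tool --plan '[{"fingers": 0.5, "tx": 26, "ty": -28, "tz": -10, "twist": 0.034}, {"fingers": 0.5, "tx": 53, "ty": -57, "tz": -20, "twist": 0.068}, {"fingers": 0.5, "tx": 80, "ty": -85, "tz": -30, "twist": 0.102}, {"fingers": 0.5, "tx": 106, "ty": -113, "tz": -40, "twist": 0.136}, {"fingers": 0.5, "tx": 133, "ty": -142, "tz": -50, "twist": 0.17}, {"fingers": 0.5, "tx": 160, "ty": -170, "tz": -60, "twist": 0.204}, {"fingers": 0.5, "tx": 213, "ty": -227, "tz": -70, "twist": 0.271}, {"fingers": 0.5, "tx": 213, "ty": -227, "tz": -80, "twist": 0.271}]'

```text
t: 2.7
tcp_pos: [0.6046, 0.0653, 0.1427]
orientation: [179.9, 0.0, 102.4]
contact_force: [0.5, 0.9, 1.0]
grip_width: 0.0468
```

Emit:
servo_tool --plan '[{"fingers": 0.5, "tx": -2, "ty": 2, "tz": -10, "twist": 0}, {"fingers": 0.5, "tx": -2, "ty": 2, "tz": -20, "twist": 0}, {"fingers": 0.5, "tx": -2, "ty": 2, "tz": -30, "twist": 0}, {"fingers": 0.5, "tx": -2, "ty": 2, "tz": -40, "twist": 0}, {"fingers": 0.5, "tx": -2, "ty": 2, "tz": -50, "twist": 0}, {"fingers": 0.5, "tx": -2, "ty": 2, "tz": -59, "twist": 0}, {"fingers": 0.5, "tx": -2, "ty": 2, "tz": -59, "twist": 0}, {"fingers": 0.5, "tx": -2, "ty": 2, "tz": -59, "twist": 0}]'

```text
t: 3.5
tcp_pos: [0.6006, 0.07, 0.0835]
orientation: [-180.0, -0.0, 102.4]
contact_force: [-0.7, -0.5, 0.9]
grip_width: 0.0469
```

```bash
python3 - <<'E'
from h import *
a,b=arm.snapshot('top')['image'],arm.snapshot('scene')['image']
f=lambda i:cv2.resize(i,None,fx=4,fy=4,interpolation=cv2.INTER_CUBIC)
cv2.imwrite('pics/grip.png',np.hstack([f(a[160:280,230:330]),f(b[140:260,240:340])])[:,:,::-1])
E
```

```text
(no output)
```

View pics/grip.png

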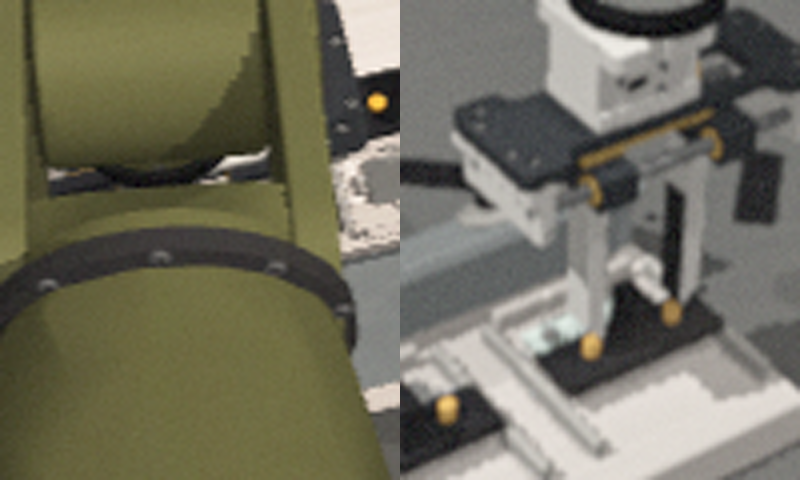

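The scene crop shows the tab between the fingers, with the fingertips just above the stubs. Next I'm centring, closing and reading the force.

Emit:
servo_tool --plan '[{"fingers": 0.5, "tx": 2, "ty": -2, "tz": -1, "twist": 0}, {"fingers": 0.3, "tx": 2, "ty": -2, "tz": -1, "twist": 0}, {"fingers": 0, "tx": 2, "ty": -2, "tz": -1, "twist": 0}, {"fingers": 0, "tx": 2, "ty": -2, "tz": -1, "twist": 0}, {"fingers": 0, "tx": 2, "ty": -2, "tz": -1, "twist": 0}, {"fingers": 0, "tx": 2, "ty": -2, "tz": -1, "twist": 0}, {"fingers": 0, "tx": 2, "ty": -2, "tz": -1, "twist": 0}, {"fingers": 0, "tx": 2, "ty": -2, "tz": -1, "twist": 0}]'

```text
t: 4.4
tcp_pos: [0.6025, 0.0682, 0.0825]
orientation: [-180.0, -0.0, 102.4]
contact_force: [-1.9, 4.1, 0.4]
grip_width: 0.0139
```

Emit:
servo_tool --plan '[{"fingers": 0, "tx": -4.9, "ty": -1.1, "tz": 0, "twist": 0}, {"fingers": 0, "tx": -9.8, "ty": -2.2, "tz": 0, "twist": 0}, {"fingers": 0, "tx": -14.6, "ty": -3.2, "tz": 0, "twist": 0}, {"fingers": 0, "tx": -19.5, "ty": -4.3, "tz": 0, "twist": 0}, {"fingers": 0, "tx": -24.4, "ty": -5.4, "tz": 0, "twist": 0}, {"fingers": 0, "tx": -29.3, "ty": -6.5, "tz": 0, "twist": 0}, {"fingers": 0, "tx": -34.2, "ty": -7.5, "tz": 0, "twist": 0}, {"fingers": 0, "tx": -37.1, "ty": -8.2, "tz": 0, "twist": 0}]'

```text
t: 5.2
tcp_pos: [0.5652, 0.0601, 0.0825]
orientation: [180.0, -0.0, 102.4]
contact_force: [9.6, 8.9, -3.5]
grip_width: 0.0136
```

Emit:
servo_tool --plan '[{"fingers": 0, "tx": -0.5, "ty": -0.1, "tz": 0, "twist": 0}, {"fingers": 0, "tx": -1, "ty": -0.2, "tz": 0, "twist": 0}, {"fingers": 0, "tx": -1.5, "ty": -0.3, "tz": 0, "twist": 0}, {"fingers": 0, "tx": -2, "ty": -0.4, "tz": 0, "twist": 0}, {"fingers": 0, "tx": -2.5, "ty": -0.5, "tz": 0, "twist": 0}, {"fingers": 0, "tx": -3, "ty": -0.6, "tz": 0, "twist": 0}, {"fingers": 0, "tx": -3, "ty": -0.6, "tz": 0, "twist": 0}, {"fingers": 0, "tx": -3, "ty": -0.6, "tz": 0, "twist": 0}]'

```text
t: 6.0
tcp_pos: [0.565, 0.0601, 0.0826]
orientation: [179.6, -0.0, 102.4]
contact_force: [22.7, 10.7, -14.7]
grip_width: 0.0133
```

Emit:
servo_tool --plan '[{"fingers": 0.5, "tx": 1, "ty": 0, "tz": 0, "twist": 0}, {"fingers": 0.5, "tx": 1, "ty": 0, "tz": 0, "twist": 0}, {"fingers": 0.5, "tx": 1, "ty": 0, "tz": 0, "twist": 0}, {"fingers": 0.5, "tx": 1, "ty": 0, "tz": 0, "twist": 0}, {"fingers": 0.5, "tx": 1, "ty": 0, "tz": 20, "twist": 0}, {"fingers": 0.5, "tx": 1, "ty": 0, "tz": 50, "twist": 0}, {"fingers": 0.5, "tx": 1, "ty": 0, "tz": 90, "twist": 0}, {"fingers": 0.5, "tx": 1, "ty": 0, "tz": 130, "twist": 0}]'

```text
t: 6.8
tcp_pos: [0.563, 0.0589, 0.2138]
orientation: [-180.0, 0.0, 102.4]
contact_force: [0.2, -0.1, 0.6]
grip_width: 0.0472
```

Emit:
servo_tool --plan '[{"fingers": 0.5, "tx": -40, "ty": 10, "tz": 0, "twist": 0}, {"fingers": 0.5, "tx": -80, "ty": 40, "tz": 0, "twist": 0}, {"fingers": 0.5, "tx": -100, "ty": 80, "tz": 0, "twist": 0}, {"fingers": 0.5, "tx": -100, "ty": 120, "tz": 0, "twist": 0}, {"fingers": 0.5, "tx": -100, "ty": 160, "tz": 0, "twist": 0}, {"fingers": 0.5, "tx": -100, "ty": 200, "tz": 0, "twist": 0}, {"fingers": 0.5, "tx": -100, "ty": 240, "tz": 0, "twist": 0}, {"fingers": 0.5, "tx": -100, "ty": 240, "tz": 0, "twist": 0}]'

```text
t: 7.6
tcp_pos: [0.4627, 0.3024, 0.2121]
orientation: [-180.0, -0.0, 102.6]
contact_force: [1.2, 0.2, 0.4]
grip_width: 0.0472
```

```bash
python3 - <<'E'
from h import *
T,S=arm.snapshot('top'),arm.snapshot('scene');a,b=T['image'],S['image']
f=lambda i:cv2.resize(i,None,fx=4,fy=4,interpolation=cv2.INTER_CUBIC)
cv2.imwrite('pics/home.png',np.hstack([f(a[165:285,235:335]),f(b[140:260,240:340])])[:,:,::-1])
v=[.54943,-.01613,.21717]
def w(P):
    c,s=np.cos(v[2]),np.sin(v[2]);P=np.array(P)/1e3
    return np.array([v[0]+c*P[0]-s*P[1],v[1]+s*P[0]+c*P[1],P[2]])
# brass blobs
for n,s in (('T',T),('S',S)):
    h=cv2.cvtColor(s['image'],cv2.COLOR_RGB2HSV); m=cv2.inRange(h,(12,150,120),(30,255,255))
    k,_,st,c=cv2.connectedComponentsWithStats(m)
    print(n,[(c[i].round(1).tolist(),int(st[i,4])) for i in range(1,k) if st[i,4]>8])
    for j in (0,36,38,40):
        print(j,[proj(s,w((70-j,y,z)))[0].round(1).tolist() for y in (96,44) for z in ((62,) if n=='T' else (58,))])
    print('R',[proj(s,w((70,y,62 if n=='T' else 58)))[0].round(1).tolist() for y in (-44,-96)])
E
```

```text
T [([347.9, 179.4], 17), ([323.9, 185.1], 18), ([287.5, 212.5], 16), ([263.3, 218.3], 15)]
0 [[259.5, 200.8], [283.6, 195.0]]
36 [[263.4, 217.5], [287.7, 211.7]]
38 [[263.7, 218.4], [287.9, 212.6]]
40 [[263.9, 219.4], [288.1, 213.5]]
R [[324.3, 185.3], [348.1, 179.6]]
S []
0 [[307.2, 217.3], [287.2, 226.0]]
36 [[297.4, 208.5], [277.7, 216.8]]
38 [[296.9, 208.0], [277.2, 216.3]]
40 [[296.4, 207.5], [276.7, 215.8]]
R [[251.1, 241.8], [228.2, 251.8]]
```

View pics/home.png

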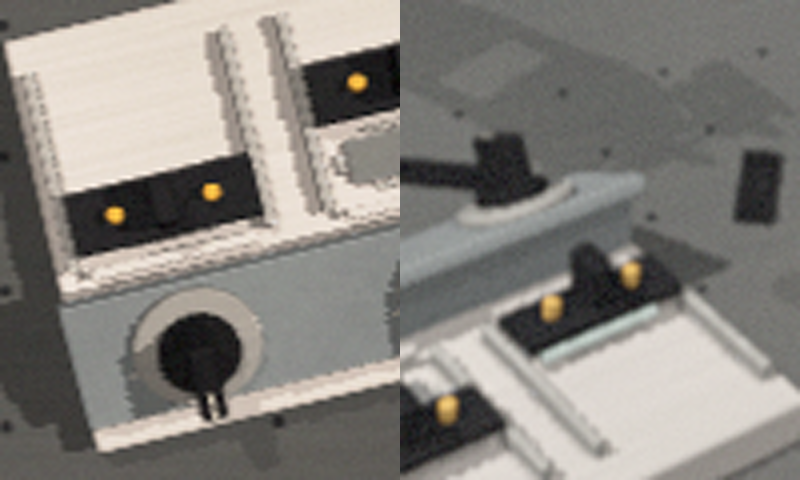

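```bash
python3 - <<'E'
from h import *
T=arm.snapshot('top'); S=arm.snapshot('scene')
v=[.54943,-.01613,.21717]
def w(P):
    c,s=np.cos(v[2]),np.sin(v[2]);P=np.array(P)/1e3
    return np.array([v[0]+c*P[0]-s*P[1],v[1]+s*P[0]+c*P[1],P[2]])
def cen(im):
    h=cv2.cvtColor(im,cv2.COLOR_RGB2HSV).astype(float); o=[]
    W=np.clip(h[:,:,1]-90,0,None)*((h[:,:,0]>8)&(h[:,:,0]<35))*(h[:,:,2]>70)
    k,l,st,c=cv2.connectedComponentsWithStats((W>0).astype(np.uint8))
    for i in range(1,k):
        if 10<st[i,4]<200:
            y,x=np.nonzero(l==i); o.append((np.average(x,weights=W[y,x]).round(2),np.average(y,weights=W[y,x]).round(2),int(st[i,4])))
    return o
for n,s,z in (('top',T,62),('scene',S,57)):
    print(n,'before',cen(cv2.imread(f'pics/{n}0.png')[:,:,::-1].copy())); print('after',cen(s['image']))
    for y in (96,44): print(y,[proj(s,w((70-j,y,z)))[0].round(2).tolist() for j in (0,38,40)])
E
```

```text
top before [(np.float64(347.76), np.float64(179.6), 22), (np.float64(323.9), np.float64(185.16), 22), (np.float64(283.15), np.float64(195.04), 22), (np.float64(259.14), np.float64(200.79), 22)]
after [(np.float64(347.66), np.float64(179.63), 23), (np.float64(323.87), np.float64(185.18), 22), (np.float64(287.51), np.float64(212.52), 20), (np.float64(263.16), np.float64(218.29), 20), (np.float64(147.74), np.float64(285.34), 15), (np.float64(58.42), np.float64(350.54), 13), (np.float64(52.12), np.float64(353.19), 14), (np.float64(136.11), np.float64(358.12), 21)]
96 [[259.46, 200.84], [263.66, 218.43], [263.88, 219.36]]
44 [[283.6, 195.05], [287.91, 212.59], [288.13, 213.52]]
scene before [(np.float64(383.4), np.float64(10.17), 87), (np.float64(413.56), np.float64(15.56), 12), (np.float64(307.35), np.float64(217.44), 35), (np.float64(287.52), np.float64(226.13), 36), (np.float64(251.38), np.float64(242.14), 39), (np.float64(228.45), np.float64(251.93), 38)]
after [(np.float64(377.7), np.float64(65.53), 96), (np.float64(392.72), np.float64(68.99), 21), (np.float64(367.31), np.float64(76.56), 25), (np.float64(297.32), np.float64(208.44), 32), (np.float64(277.5), np.float64(216.7), 37), (np.float64(251.38), np.float64(242.02), 38), (np.float64(228.49), np.float64(252.0), 40)]
96 [[307.22, 217.63], [296.9, 208.34], [296.37, 207.86]]
44 [[287.23, 226.38], [277.17, 216.65], [276.65, 216.15]]
```

Both cameras put the slide travel at about 38 mm, not 40, so the head may be about 2 mm short. I'll push it again from behind the tab with closed fingers.

Emit:
servo_tool --plan '[{"fingers": 0, "tx": 20, "ty": -35, "tz": 0, "twist": 0}, {"fingers": 0, "tx": 40, "ty": -70, "tz": 0, "twist": 0}, {"fingers": 0, "tx": 60, "ty": -105, "tz": 0, "twist": 0}, {"fingers": 0, "tx": 80, "ty": -140, "tz": 0, "twist": 0}, {"fingers": 0, "tx": 100, "ty": -175, "tz": 0, "twist": 0}, {"fingers": 0, "tx": 120, "ty": -210, "tz": 0, "twist": 0}, {"fingers": 0, "tx": 132, "ty": -235, "tz": -30, "twist": 0}, {"fingers": 0, "tx": 132, "ty": -235, "tz": -60, "twist": 0}]'

```text
t: 8.6
tcp_pos: [0.5965, 0.0596, 0.1523]
orientation: [179.9, 0.0, 102.1]
contact_force: [0.0, 0.6, -0.3]
grip_width: 0.0001
```

Emit:
servo_tool --plan '[{"fingers": 0, "tx": 0, "ty": 0, "tz": 0, "twist": 0}, {"fingers": 0, "tx": 0, "ty": 0, "tz": 0, "twist": 0}, {"fingers": 0, "tx": 0, "ty": 0, "tz": 0, "twist": 0}, {"fingers": 0, "tx": 0, "ty": 0, "tz": 0, "twist": 0}, {"fingers": 0, "tx": 0, "ty": 0, "tz": 0, "twist": 0}, {"fingers": 0, "tx": 0, "ty": 0, "tz": 0, "twist": 0}, {"fingers": 0, "tx": 0, "ty": 0, "tz": 0, "twist": 0}, {"fingers": 0, "tx": 0, "ty": 0, "tz": 0, "twist": 0}]'

```text
t: 9.4
tcp_pos: [0.5955, 0.0642, 0.1525]
orientation: [180.0, 0.0, 102.4]
contact_force: [0.9, 0.4, 0.2]
grip_width: 0.0003
```

Emit:
servo_tool --plan '[{"fingers": 0, "tx": 0, "ty": 1, "tz": -20, "twist": 0}, {"fingers": 0, "tx": 0, "ty": 1, "tz": -40, "twist": 0}, {"fingers": 0, "tx": 0, "ty": 1, "tz": -55, "twist": 0}, {"fingers": 0, "tx": 0, "ty": 1, "tz": -65, "twist": 0}, {"fingers": 0, "tx": 0, "ty": 1, "tz": -72, "twist": 0}, {"fingers": 0, "tx": 0, "ty": 1, "tz": -78, "twist": 0}, {"fingers": 0, "tx": 0, "ty": 1, "tz": -78, "twist": 0}, {"fingers": 0, "tx": 0, "ty": 1, "tz": -78, "twist": 0}]'

```text
t: 10.2
tcp_pos: [0.5957, 0.0651, 0.0749]
orientation: [180.0, 0.0, 102.4]
contact_force: [-0.7, -0.2, -0.1]
grip_width: 0.0004
```

Emit:
servo_tool --plan '[{"fingers": 0, "tx": -2, "ty": -0.4, "tz": 0, "twist": 0}, {"fingers": 0, "tx": -4, "ty": -0.9, "tz": 0, "twist": 0}, {"fingers": 0, "tx": -6, "ty": -1.3, "tz": 0, "twist": 0}, {"fingers": 0, "tx": -7, "ty": -1.5, "tz": 0, "twist": 0}, {"fingers": 0, "tx": -8, "ty": -1.8, "tz": 0, "twist": 0}, {"fingers": 0, "tx": -9, "ty": -2, "tz": 0, "twist": 0}, {"fingers": 0, "tx": -10, "ty": -2.2, "tz": 0, "twist": 0}, {"fingers": 0, "tx": -10, "ty": -2.2, "tz": 0, "twist": 0}]'

```text
t: 11.0
tcp_pos: [0.5887, 0.0636, 0.075]
orientation: [179.5, 0.0, 102.4]
contact_force: [26.7, 5.7, -15.9]
grip_width: 0.0005
```

The head is firmly blocked at 27 N. It may have started near 2 mm rather than 0, since I fixed it at 0 in the fit. I'll back off and refit with the head joint free.

Emit:
servo_tool --plan '[{"fingers": 0, "tx": 12, "ty": 3, "tz": 0, "twist": 0}, {"fingers": 0, "tx": 12, "ty": 3, "tz": 20, "twist": 0}, {"fingers": 0, "tx": 12, "ty": 3, "tz": 60, "twist": 0}, {"fingers": 0, "tx": 12, "ty": 3, "tz": 100, "twist": 0}, {"fingers": 0.2, "tx": -20, "ty": 20, "tz": 120, "twist": 0}, {"fingers": 0.2, "tx": -60, "ty": 50, "tz": 120, "twist": 0}, {"fingers": 0.2, "tx": -100, "ty": 80, "tz": 120, "twist": 0}, {"fingers": 0.2, "tx": -120, "ty": 120, "tz": 120, "twist": 0}]'

```text
t: 11.8
tcp_pos: [0.463, 0.1831, 0.1949]
orientation: [180.0, 0.0, 102.3]
contact_force: [0.3, 0.5, -1.2]
grip_width: 0.0187
```

Emit:
servo_tool --plan '[{"fingers": 0.2, "tx": 0, "ty": 40, "tz": 0, "twist": 0}, {"fingers": 0.2, "tx": 0, "ty": 80, "tz": 0, "twist": 0}, {"fingers": 0.2, "tx": 0, "ty": 120, "tz": 0, "twist": 0}, {"fingers": 0.2, "tx": 0, "ty": 150, "tz": 0, "twist": 0}, {"fingers": 0.2, "tx": 0, "ty": 150, "tz": 0, "twist": 0}, {"fingers": 0.2, "tx": 0, "ty": 150, "tz": 0, "twist": 0}, {"fingers": 0.2, "tx": 0, "ty": 150, "tz": 0, "twist": 0}, {"fingers": 0.2, "tx": 0, "ty": 150, "tz": 0, "twist": 0}]'

```text
t: 12.6
tcp_pos: [0.4657, 0.3319, 0.1947]
orientation: [180.0, -0.0, 102.3]
contact_force: [-1.0, 0.1, -0.0]
grip_width: 0.0186
```

```bash
cat > fit2.py <<'E'
from h import *
from scipy.optimize import least_squares
T,S=arm.snapshot('top'),arm.snapshot('scene'); save(T,'top2'); save(S,'scene2')
# edges of the block: at sample points along each 3D edge, find strongest gradient across the projected edge
def w(v,P):
    c,s=np.cos(v[2]),np.sin(v[2]);P=np.atleast_2d(P)/1e3
    return np.c_[v[0]+c*P[:,0]-s*P[:,1],v[1]+s*P[:,0]+c*P[:,1],P[:,2]]
E=[('T',(140,-130,30),(140,130,30)),('T',(-90,-130,30),(-90,130,30)),('T',(20,135,30),(138,135,30)),('T',(40,-135,30),(135,-135,30)),('T',(-13,-130,84),(-13,130,84)),
   ('S',(140,-130,30),(140,130,30)),('S',(10,-135,30),(138,-135,30)),('S',(-13,-125,84),(-13,50,84))]
v=np.array([.54943,-.01613,.21717]); cam={'T':T,'S':S}; im0={'T':cv2.imread('pics/top0.png'),'S':cv2.imread('pics/scene0.png')}
for it in range(3):
    D=[]
    for c,a,b in E:
        g=cv2.cvtColor(im0[c],cv2.COLOR_BGR2GRAY).astype(np.float32)
        P=np.array(a)+np.linspace(0.03,.97,40)[:,None]*(np.array(b)-np.array(a)); q=proj(cam[c],w(v,P)); d=q[-1]-q[0]; n=np.array([-d[1],d[0]])/np.hypot(*d)
        t=np.arange(-4,4.01,.25); X=(q[:,None]+t[None,:,None]*n).astype(np.float32)
        L=cv2.remap(g,X[:,:,0],X[:,:,1],cv2.INTER_CUBIC); L=cv2.GaussianBlur(L,(5,1),0); G=np.gradient(L,axis=1)
        G=np.abs(G.mean(0)); k=G.argmax(); D.append((c,P,q+t[k]*n,n,t[k],G[k]))
    f=least_squares(lambda x:np.concatenate([((proj(cam[c],w(x,P))-q)@n) [::8] for c,P,q,n,_,_ in D]),v,loss='soft_l1',f_scale=.5); v=f.x
print(v,np.degrees(v[2]))
for (c,a,b),d in zip(E,D): print(c,a,b,'off',d[4],'G',d[5].round(1),'res',((proj(cam[c],w(v,d[1]))-d[2])@d[3])[[0,-1]].round(2))
B={'T':[(259.14,200.79,96),(283.15,195.04,44),(323.9,185.16,-44),(347.76,179.6,-96)],'S':[(307.35,217.44,96),(287.52,226.13,44),(251.38,242.14,-44),(228.45,251.93,-96)]}
A={'T':[(263.16,218.29,96),(287.51,212.52,44)],'S':[(297.32,208.44,96),(277.5,216.7,44)]}
for nm,Q in (('before',B),('after',A)):
  for c,z in (('T',62),('S',57)):
    for x,y,yb in Q[c]:
        r=least_squares(lambda p:proj(cam[c],w(v,(p[0],p[1],z)))[0]-(x,y),[50,yb]).x
        print(nm,c,yb,'joint',round(70-r[0],1),'dy',round(r[1]-yb,1))
E
python3 fit2.py
```

```text
[ 0.5529833  -0.01572895  0.2286031 ] 13.097992850758029
T (140, -130, 30) (140, 130, 30) off -1.0 G 20.5 res [1.22 0.76]
T (-90, -130, 30) (-90, 130, 30) off -0.25 G 20.2 res [ 0.48 -0.  ]
T (20, 135, 30) (138, 135, 30) off 0.0 G 14.1 res [ 0.11 -0.11]
T (40, -135, 30) (135, -135, 30) off -0.5 G 23.2 res [0.57 0.4 ]
T (-13, -130, 84) (-13, 130, 84) off 3.25 G 7.9 res [-3.01 -3.52]
S (140, -130, 30) (140, 130, 30) off -0.25 G 7.8 res [0.46 0.05]
S (10, -135, 30) (138, -135, 30) off 0.5 G 5.5 res [-0.37 -0.62]
S (-13, -125, 84) (-13, 50, 84) off 3.25 G 6.3 res [-3.09 -3.32]
before T 96 joint 2.2 dy 0.2
before T 44 joint 2.8 dy 0.5
before T -44 joint 3.6 dy 0.3
before T -96 joint 4.5 dy 0.4
before S 96 joint 2.8 dy 0.2
before S 44 joint 3.4 dy 0.6
before S -44 joint 3.9 dy 0.1
before S -96 joint 5.1 dy 0.3
after T 96 joint 39.9 dy 1.0
after T 44 joint 40.7 dy 0.8
after S 96 joint 39.7 dy 0.6
after S 44 joint 40.5 dy 0.5
```

With the head free, the block edges show that the heads started at about 2.5 mm. The left head is now at 40 ± 0.5 mm, so it is home against its stop. Next is the knob.

Emit:
servo_tool --plan '[{"fingers": 0.4, "tx": 1, "ty": -40, "tz": 0, "twist": 0}, {"fingers": 0.4, "tx": 3, "ty": -80, "tz": 0, "twist": 0}, {"fingers": 0.4, "tx": 4, "ty": -120, "tz": 0, "twist": 0}, {"fingers": 0.4, "tx": 5, "ty": -160, "tz": 0, "twist": 0}, {"fingers": 0.4, "tx": 7, "ty": -200, "tz": 0, "twist": 0}, {"fingers": 0.4, "tx": 9, "ty": -240, "tz": 0, "twist": 0}, {"fingers": 0.4, "tx": 10, "ty": -280, "tz": 0, "twist": 0}, {"fingers": 0.4, "tx": 10, "ty": -293, "tz": 0, "twist": 0}]'

```text
t: 13.5
tcp_pos: [0.4753, 0.0369, 0.1947]
orientation: [180.0, 0.0, 102.2]
contact_force: [0.3, 0.8, 0.4]
grip_width: 0.0376
```

Emit:
servo_tool --plan '[{"fingers": 0.4, "tx": 0, "ty": 0, "tz": -20, "twist": 0}, {"fingers": 0.4, "tx": 0, "ty": 0, "tz": -30, "twist": 0}, {"fingers": 0.4, "tx": 0, "ty": 0, "tz": -40, "twist": 0}, {"fingers": 0.4, "tx": 0, "ty": 0, "tz": -40, "twist": 0}, {"fingers": 0.4, "tx": 0, "ty": 0, "tz": -40, "twist": 0}, {"fingers": 0.4, "tx": 0, "ty": 0, "tz": -40, "twist": 0}, {"fingers": 0.4, "tx": 0, "ty": 0, "tz": -40, "twist": 0}, {"fingers": 0.4, "tx": 0, "ty": 0, "tz": -40, "twist": 0}]'

```text
t: 14.3
tcp_pos: [0.4756, 0.0399, 0.1548]
orientation: [180.0, 0.0, 102.4]
contact_force: [-0.6, 0.4, 1.0]
grip_width: 0.0372
```

Emit:
servo_tool --plan '[{"fingers": 0.4, "tx": 0, "ty": -0.5, "tz": -15, "twist": 0}, {"fingers": 0.4, "tx": 0, "ty": -0.5, "tz": -30, "twist": 0}, {"fingers": 0.4, "tx": 0, "ty": -0.5, "tz": -42, "twist": 0}, {"fingers": 0.4, "tx": 0, "ty": -0.5, "tz": -50, "twist": 0}, {"fingers": 0.19, "tx": 0, "ty": -0.5, "tz": -50, "twist": 0}, {"fingers": 0.18, "tx": 0, "ty": -0.5, "tz": -50, "twist": 0}, {"fingers": 0.18, "tx": 0, "ty": -0.5, "tz": -50, "twist": 0}, {"fingers": 0.18, "tx": 0, "ty": -0.5, "tz": -50, "twist": 0}]'

```text
t: 15.1
tcp_pos: [0.4757, 0.0394, 0.1049]
orientation: [179.9, 0.0, 102.4]
contact_force: [0.0, 0.1, -0.2]
grip_width: 0.0171
```

Emit:
servo_tool --plan '[{"fingers": 0.18, "tx": 0, "ty": 0, "tz": 0, "twist": -0.06}, {"fingers": 0.18, "tx": 0, "ty": 0, "tz": 0, "twist": -0.12}, {"fingers": 0.18, "tx": 0, "ty": 0, "tz": 0, "twist": -0.18}, {"fingers": 0.18, "tx": 0, "ty": 0, "tz": 0, "twist": -0.24}, {"fingers": 0.18, "tx": 0, "ty": 0, "tz": 0, "twist": -0.3}, {"fingers": 0.18, "tx": 0, "ty": 0, "tz": 0, "twist": -0.36}, {"fingers": 0.18, "tx": 0, "ty": 0, "tz": 0, "twist": -0.42}, {"fingers": 0.18, "tx": 0, "ty": 0, "tz": 0, "twist": -0.45}]'

```text
t: 15.9
tcp_pos: [0.4746, 0.0409, 0.1051]
orientation: [-179.9, -0.1, 76.5]
contact_force: [-10.4, 13.7, 12.0]
grip_width: 0.0171
```

```bash
python3 - <<'E'
from h import *
o=arm.observe(); print(o['contact_force'],o['ft_torque'],o['grip_width'])
b=arm.snapshot('scene')['image']
cv2.imwrite('pics/knob.png',cv2.resize(b[130:250,200:340],None,fx=4,fy=4,interpolation=cv2.INTER_CUBIC)[:,:,::-1])
E
```

```text
[-10.38513481  13.74728059  12.04969037] [2.84199636 2.11633531 0.30895951] 0.01706308862165425
```

View pics/knob.png

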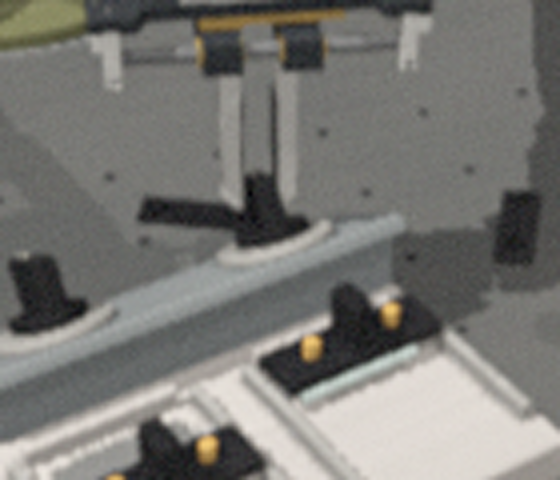

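The fingers straddle the bar and the knob is turning with moderate force (about 21 N). I'm continuing past the crest.

Emit:
servo_tool --plan '[{"fingers": 0.18, "tx": -0.5, "ty": 0.7, "tz": 0, "twist": -0.06}, {"fingers": 0.18, "tx": -0.8, "ty": 1, "tz": 0, "twist": -0.12}, {"fingers": 0.18, "tx": -0.8, "ty": 1, "tz": 0, "twist": -0.18}, {"fingers": 0.18, "tx": -0.8, "ty": 1, "tz": 0, "twist": -0.24}, {"fingers": 0.18, "tx": -0.8, "ty": 1, "tz": 0, "twist": -0.3}, {"fingers": 0.18, "tx": -0.8, "ty": 1, "tz": 0, "twist": -0.36}, {"fingers": 0.18, "tx": -0.8, "ty": 1, "tz": 0, "twist": -0.42}, {"fingers": 0.18, "tx": -0.8, "ty": 1, "tz": 0, "twist": -0.45}]'

```text
t: 16.75
tcp_pos: [0.4753, 0.0418, 0.106]
orientation: [180.0, -0.2, 50.7]
contact_force: [-4.3, 11.9, 13.5]
grip_width: 0.0181
```

Emit:
servo_tool --plan '[{"fingers": 0.19, "tx": 0, "ty": 0.5, "tz": 1, "twist": -0.05}, {"fingers": 0.2, "tx": 0, "ty": 0.5, "tz": 2, "twist": -0.1}, {"fingers": 0.2, "tx": 0, "ty": 0.5, "tz": 2, "twist": -0.15}, {"fingers": 0.2, "tx": 0, "ty": 0.5, "tz": 2, "twist": -0.2}, {"fingers": 0.21, "tx": 0, "ty": 0.5, "tz": 2, "twist": -0.25}, {"fingers": 0.22, "tx": 0, "ty": 0.5, "tz": 2, "twist": -0.3}, {"fingers": 0.22, "tx": 0, "ty": 0.5, "tz": 2, "twist": -0.3}, {"fingers": 0.22, "tx": 0, "ty": 0.5, "tz": 2, "twist": -0.3}]'

```text
t: 17.55
tcp_pos: [0.4756, 0.0415, 0.1075]
orientation: [180.0, -0.2, 33.6]
contact_force: [3.0, 4.9, 4.5]
grip_width: 0.0207
```

Emit:
servo_tool --plan '[{"fingers": 0.4, "tx": 0, "ty": 0, "tz": 1, "twist": 0}, {"fingers": 0.4, "tx": 0, "ty": 0, "tz": 2, "twist": 0}, {"fingers": 0.4, "tx": 0, "ty": 0, "tz": 2, "twist": 0}, {"fingers": 0.4, "tx": 0, "ty": 0, "tz": 12, "twist": 0}, {"fingers": 0.4, "tx": 0, "ty": 0, "tz": 30, "twist": 0}, {"fingers": 0.4, "tx": 0, "ty": 0, "tz": 60, "twist": 0}, {"fingers": 0.4, "tx": 0, "ty": 0, "tz": 90, "twist": 0}, {"fingers": 0.4, "tx": 0, "ty": 30, "tz": 110, "twist": 0}]'

```text
t: 18.35
tcp_pos: [0.4751, 0.0695, 0.2192]
orientation: [179.9, -0.1, 33.5]
contact_force: [0.7, -0.2, 0.2]
grip_width: 0.0373
```

Emit:
servo_tool --plan '[{"fingers": 0.4, "tx": -10, "ty": 40, "tz": 0, "twist": 0}, {"fingers": 0.4, "tx": -20, "ty": 80, "tz": 0, "twist": 0}, {"fingers": 0.4, "tx": -30, "ty": 120, "tz": 0, "twist": 0}, {"fingers": 0.4, "tx": -40, "ty": 160, "tz": 0, "twist": 0}, {"fingers": 0.4, "tx": -50, "ty": 200, "tz": 0, "twist": 0}, {"fingers": 0.4, "tx": -60, "ty": 240, "tz": 0, "twist": 0}, {"fingers": 0.4, "tx": -60, "ty": 270, "tz": 0, "twist": 0}, {"fingers": 0.4, "tx": -60, "ty": 270, "tz": 0, "twist": 0}]'

```text
t: 19.15
tcp_pos: [0.4139, 0.3435, 0.2168]
orientation: [-180.0, -0.0, 33.8]
contact_force: [-0.6, 0.2, 0.2]
grip_width: 0.0373
```

```bash
python3 - <<'E'
from h import *
T,S=arm.snapshot('top'),arm.snapshot('scene');save(T,'top3');a,b=T['image'],S['image']
f=lambda i:cv2.resize(i,None,fx=3,fy=3,interpolation=cv2.INTER_CUBIC)
cv2.imwrite('pics/end.png',np.hstack([f(a[140:320,180:400][:,:220])[:,:400*2-400],f(b[120:300,190:323])])[:,:,::-1])
from subprocess import run
def cen(im):
    h=cv2.cvtColor(im,cv2.COLOR_RGB2HSV).astype(float); o=[]
    W=np.clip(h[:,:,1]-90,0,None)*((h[:,:,0]>8)&(h[:,:,0]<35))*(h[:,:,2]>70)
    k,l,st,c=cv2.connectedComponentsWithStats((W>0).astype(np.uint8))
    return [(np.average(x,weights=W[y,x]).round(2),np.average(y,weights=W[y,x]).round(2)) for i in range(1,k) if 10<st[i,4]<60 for y,x in [np.nonzero(l==i)]]
print(cen(a)); print(cen(b))
E
```

```text
[(np.float64(347.68), np.float64(179.64)), (np.float64(323.84), np.float64(185.19)), (np.float64(287.47), np.float64(212.5)), (np.float64(263.18), np.float64(218.33)), (np.float64(88.61), np.float64(287.14)), (np.float64(111.65), np.float64(322.71)), (np.float64(95.76), np.float64(397.71))]
[(np.float64(393.58), np.float64(61.9)), (np.float64(297.34), np.float64(208.51)), (np.float64(277.49), np.float64(216.67)), (np.float64(251.39), np.float64(242.14)), (np.float64(228.48), np.float64(251.92))]
```

View pics/end.png

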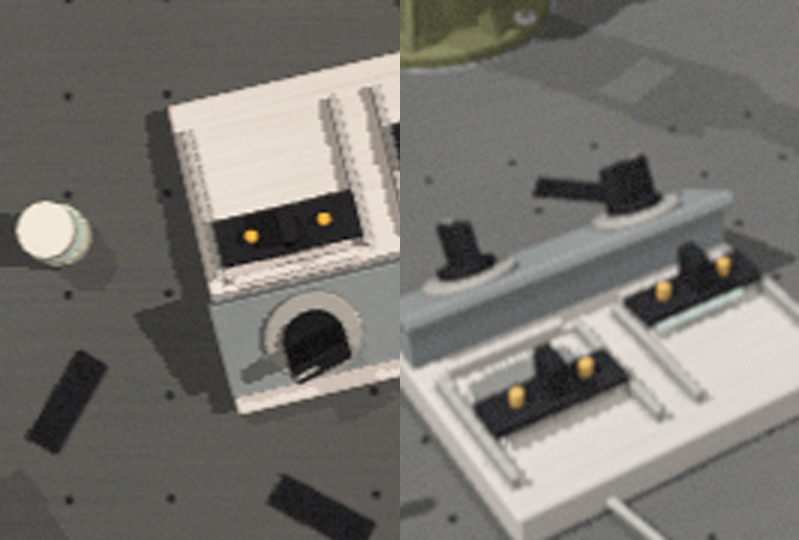

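View pics/top3.png

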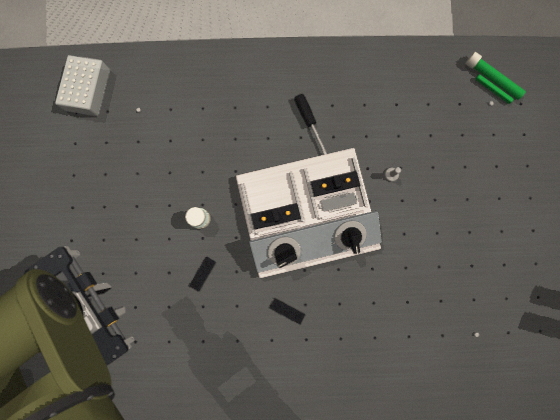

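```bash
python3 -c "
from station import arm
print(arm.finish_job())"
```

```text
the job is handed in; nothing more can be done
None
```

I slid the left port head over the chip until it stopped firmly, then turned the left clamp knob clockwise past its detent. I handed the job in at about 19 s with the gripper clear of everything. The chip was in the left bay and the grey blank in the right.

**Head:** Both cameras put it at 40 ± 0.5 mm, and it did not move under a second push of 27 N. My first fit assumed the heads started at 0, which made it look about 2 mm short. Refitting to the block's edges showed they started near 2.5 mm. Two panel-edge lines still disagreed with that refit by about 3 px. The head did not move while I turned the knob.

**Knob:** In the last pictures, with the arm away, its bar lies across the slope near the clamped rest, and it stayed there by itself. I judged this by eye and did not measure the angle.

**Everything else:** The right head's stubs moved less than 0.1 px. By eye, the right knob, blank, jar, post and driver look unchanged, and the visible edge of the chip is still in place under the head.

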